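Walk a heavy power supply into its docking bay

TASK

Walk the heavy bench power supply forward into its docking bay by pushing alternately on the two rubber push pads at its near corners, a short swing at a time, and finish with both far corners pressed home against the rubber buffers of the stop bar. Its housing must never take a push of more than about 25 N, and shoving it square on would need more than that, so keep to the corners, feel the push and ease off when it meets something. Slide it flat on the worktop, leave the ink pot, tape roll and cup round the bay alone, and let go at the end.

Things in the scene. Friction and masses are not known exactly. Their poses are not given: they have to be found in the camera images.
- power_supply: Loose grey box, 4 kg, 102 long (x) x 200 wide (y) x 56 mm high. Origin: centre of its underside; x points forward (into the bay), y left, z up. Stands on a rubber base plate 60 (x) x 160 (y) x 5 mm under its middle, the rest 5 mm clear. A black rubber guard at each corner; the two near ones have a push pad low down. Sliding it straight takes 32 to 43 N, swinging it by one near corner 12 to 22 N.
- near_left (a point): Middle of the flat near face of the left push pad, at x -56, y +87, z 17 mm on the power supply (its axes). The pad is 28 mm wide, z 6 to 28 mm, and stands 18 mm proud of all above it. A push here in the bay's +x swings it about a point beyond its middle (near x 0, y -35 mm): this corner goes ahead, the middle about 0.3 as much, the other corner back a little.
- near_right (a point): The same on the right push pad, at x -56, y -87, z 17 mm on the power supply (its axes). Pushed here it swings the other way, about x 0, y +35 mm. Pushed high up or far off the pads it tips or jams.
- far_left (a point): Middle of the flat far face of the left far guard, at x +46, y +87, z 30 mm on the power supply; it comes against the left buffer.
- far_right (a point): Middle of the flat far face of the right far guard, at x +46, y -87, z 30 mm on the power supply; it comes against the right buffer.
- bay: Two fixed aluminium rails, 5 mm thick, 22 mm high, 224 mm apart inside (12 mm clear each side of a square power supply), from the stop bar back to x -92 mm, then flaring outward 26 degrees to x -122 mm; 26 mm wide screwed feet on their outer sides, no floor between. Origin on the worktop below the middle of the stop face; x points into the bay (direction of travel), y left, z up.
- stop_bar: Fixed steel bar across the bay's far end, 20 x 262 x 26 mm high, with two rubber buffers at y +75 and -75 mm, 34 mm wide, z 5 to 25 mm. Same origin and axes as the bay: x = 0 is the face of the buffers, which hardly give. (A fixed grey drawer chest, about 250 mm high, stands on the worktop at x 0.20 to 0.47, y -0.22 to +0.09 m of the room; pass over or round it.)
- pot: Small lidded ink pot, 63 x 68 x 50 mm, standing loose beyond the stop bar; origin at its underside. Bystander.
- roll: Roll of tape, 104 x 106 x 36 mm, lying loose to the right of the bay's mouth; origin at its underside. Bystander.
- cup: White plastic cup, 75 mm wide, 96 mm high, standing loose beside the left rail; origin at its underside. Bystander.

How it is judged (in metres and radians):
On the way, in this order (a step that is already met when the one before it is completed fails the run):
1. the power supply has been walked well into the bay: its middle is within 70 mm of the stop face (x of power_supply in the frame of stop_bar above -0.07 m), for 0.1 s.
2. it is pressed against the stop bar (more than 2 N) (contact force between power_supply and stop_bar above 2 N), for 0.1 s.
At the end, for the whole second after the job is handed in: The power supply lies flat and at rest in the bay with the faces of both far guards within 4 mm of the buffers' face (x > -4 mm in the stop bar's frame), and the robot lets go of it (x of each of far_left, far_right in the frame of stop_bar above -0.004 m and angle between power_supply's own z axis and vertical below 0.03 rad and height (world z) of power_supply below 0.004 m and linear speed of power_supply below 0.01 m/s and contact force between each of the fingers, the arm and power_supply below 0.2 N); the robot touches nothing.
It fails at once if the robot pushes the power supply with more than 32 N (contact force between any of the fingers, the arm and power_supply above 32 N).
It fails at once if the power supply is lifted (8 mm) or tipped (0.12 rad) (height (world z) of power_supply above 0.008 m or angle between power_supply's own z axis and vertical above 0.12 rad).
It fails at once if the ink pot, tape roll or cup is moved more than 10 mm (distance of any of pot, roll, cup from where it was at the start of the episode above 0.01 m).
It also fails if it takes over 72 s, if anything falls off the work surface, if the arm or the gripper's body presses on something with over 40 N, if the wrist force passes 120 N, or if a joint passes its speed limit or range.

ROBOT

A 7-joint arm with a two-finger parallel gripper is mounted at the origin on a cart in front of the work surface, level with it; the furniture and walls round the work are solid. World frame = base frame: x ahead of the robot, y to its left, z up, the work surface at z = 0. Lengths are in mm, angles in rad, forces in N, time in s.
With the tool pointing down it reaches from about 425 to 950 mm from the base axis. Payload 4.7 kg.
Tool frame: the origin (TCP) lies midway between the tips of the shut fingers; the grasp point (between the pads) lies 19 mm behind it; z points along the fingers, y is the direction in which the jaws open and shut (so a half turn about z gives the same grasp; the last joint's range is limited). The gripper opens to 87 mm and grips with 3 to 60 N. Pads are 19 mm wide; open, the fingers measure 117 mm over their backs; the gripper's body (75 mm by 190 mm) begins 51 mm behind the grasp point.
Start: joints at [1.143, 0.469, -0.049, 1.532, 0.024, 1.141, -0.082], TCP at [262.158, -622.031, 222.573] pointing down, gripper open.
Joint ranges: [-2.59, 2.59], [-0.33, 1.99], [-1.39, 1.29], [0.1, 2.45], [-1.04, 4.18], [0.21, 1.99], [-2.66, 2.66]. Speed limits (rad/s): [2.57, 2.57, 3.14, 3.14, 3.14, 3.14, 3.14].

INTERFACE

Orientations are given as a unit quaternion [x, y, z, w].
In Python, from bench import robot gives the robot as it stands. The module is installed in compiled form; this text tells all that it offers.
- The arm moves only by the tool drive_tool, never from a script. Its argument "increments" is one flat list of numbers, 6 for each row, row after row: the shift along the tool's x, y, z in units of 25 mm (1.0 is 25 mm), then the turn, a rotation vector about the tool's x, y, z in units of 5 degrees (1.0 is 5 degrees). A call has 1 to 20 rows; each row is the pose to reach, as a shift and turn from the pose commanded when the call began, along the tool's axes at that moment; what a row does not reach only later rows make up. A row lasts 1/12 s, in which the tool goes at most 41.7 mm and 7.16 degrees, less where a joint would pass 70% of its speed; a pose out of reach is approached as far as the arm can. A call with a gripper value outside its range is refused whole. "gripper" is the opening in per cent of the stroke, from 0 (shut) to 100 (fully open), set as the call begins (left out, the last holds). The fingers move at their own pace and stop on an object; "force" is the grip in N (left out, the last holds). Time passes only in rows, so rows that repeat a pose let the fingers close. It gives the time, the measured TCP pose, the force and the opening at its end, in the units of the state.
- robot.get_obs(): the state, without advancing time (a new reading comes with each control period).
- robot.snapshot(name): name is "side" or "top"; returns (picture, depth): 400x640x3 uint8, blue, green, red; 400x640 float32, mm along the optical axis (not along the pixel's ray), 0 where there is no reading.
- robot.camera_info(name): a dict with "intrinsics" (3x3 intrinsics, pixels), "eye" and "attitude" of the camera in the world. Camera axes: x right, y down, z forward; pixel columns grow to the right and rows downward; lengths in mm; the calibration is good to about 2 mm. A picture is of the moment at which its call begins. camera_info takes no time and is no camera call.
- robot.hand_in(): hands the job in, once; it reports no verdict.
The state is a dict: "time_s": time; "joint_pos": joint angles; "qd": joint speeds; "joint_efforts": joint torques, N m; "tool_pos": TCP position; "eef_rot": TCP orientation; "ft_force": force on the tool from outside, world axes, zero at the start; "torque": the same for the moment, N m; "gripper_width": finger opening in mm.
Only numpy, scipy, OpenCV 4.12 (cv2) and the standard library are available. Lean on these libraries where they do the work, as an engineer would, in place of code of your own. Each camera call takes 0.05 s, during which the arm holds its last target. There are 200 camera calls.

## Working session

There is one attempt and no reset: what is moved stays moved. The work goes in short steps, Python scripts to look and compute and a tool call to move; the robot and the scene stay as the last step left them, time stands still between calls to the robot, and variables do not carry over. Pictures are saved under pics/ and viewed, about 8 in all and at most 12, crops included, and the job is handed in when it is done.

Besides the shell and the picture viewer there is one more tool, called as name(argument=value, ...) on one line, values as JSON. drive_tool: Moves the arm, as the interface text tells. Its arguments: {"type":"object","properties":{"increments":{"type":"array"},"gripper":{"type":"number"},"force":{"type":"number"}},"required":["increments"]}

```bash
mkdir -p pics; cat > h.py <<'E'
import numpy as np, cv2
from bench import robot
def cam(n):
    c=robot.camera_info(n); return np.array(c["intrinsics"]),np.array(c["eye"]),c["attitude"]
E
python3 - <<'E'
from h import *
for n in("side","top"):
    print(robot.camera_info(n))
    p,d=robot.snapshot(n); cv2.imwrite(f"pics/{n}0.png",p); np.save(f"pics/{n}0.npy",d)
print(robot.get_obs())
E
```

```text
{'intrinsics': array([[492.76674804,   0.        , 315.51826291],
       [  0.        , 492.76674804, 194.01000409],
       [  0.        ,   0.        ,   1.        ]]), 'eye': array([ 444.42206724, -528.93032373,  539.29657686]), 'attitude': array([ 0.85860704, -0.07870615,  0.04643384, -0.50442362])}
{'intrinsics': array([[391.28937595,   0.        , 322.50469188],
       [  0.        , 391.28937595, 205.30522966],
       [  0.        ,   0.        ,   1.        ]]), 'eye': array([447.87166722, 292.90179466, 900.2580135 ]), 'attitude': array([ 0.70825168, -0.70172754,  0.0466076 , -0.06152846])}
{'time_s': 0.1, 'joint_pos': array([ 1.14311819,  0.46937241, -0.0485929 ,  1.53354853,  0.02410766,
        1.14103231, -0.08229525]), 'qd': array([-0.00113523, -0.00130582,  0.00015175, -0.00218895, -0.0010793 ,
        0.00047992,  0.0012484 ]), 'joint_efforts': array([ 1.87618446e-05, -5.09172499e+01, -8.14728811e-02, -2.36831510e+01,
       -6.15147664e-02,  3.44579900e-02,  6.37084668e-05]), 'tool_pos': array([ 261.89778509, -621.53782359,  221.60752978]), 'eef_rot': array([ 9.80183958e-01,  1.98087406e-01, -2.10046902e-04, -8.62144806e-04]), 'ft_force': array([ 0.0399969 ,  0.0825391 , -0.36352635]), 'torque': array([ 0.01168378, -0.00854463,  0.0267476 ]), 'gripper_width': 87.13893801880506}
```

View pics/top0.png

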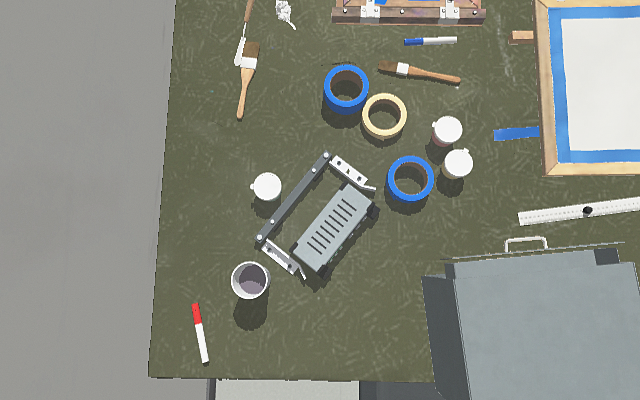

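View pics/side0.png

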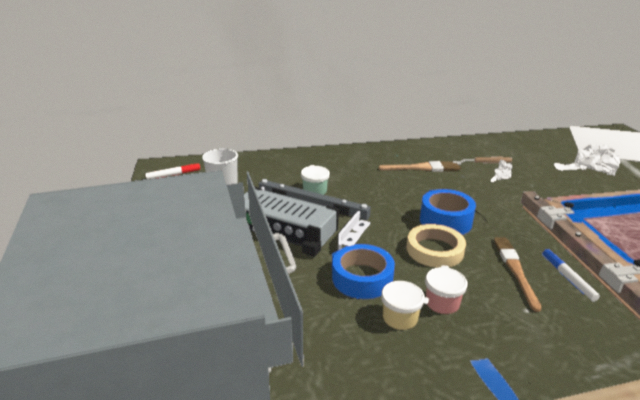

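```bash
cat >> h.py <<'E'
from scipy.spatial.transform import Rotation as R
def cloud(n,d):
    K,e,q=cam(n); v,u=np.mgrid[:d.shape[0],:d.shape[1]]
    P=np.stack([(u-K[0,2])*d/K[0,0],(v-K[1,2])*d/K[1,1],d],-1)
    return P@R.from_quat(q).as_matrix().T+e
def ray(n,uv,z):
    K,e,q=cam(n); uv=np.atleast_2d(uv).astype(float)
    r=np.c_[(uv[:,0]-K[0,2])/K[0,0],(uv[:,1]-K[1,2])/K[1,1],np.ones(len(uv))]@R.from_quat(q).as_matrix().T
    return e+r*((z-e[2])/r[:,2])[:,None]
E
python3 - <<'E'
from h import *
d=np.load("pics/top0.npy"); W=cloud("top",d); z=W[...,2]
p=cv2.imread("pics/top0.png")
print("table z",np.median(z[300:360,250:380]))
print("chest",W[300,550], "corners px->world",ray("top",[[326,155],[260,237]],26).round(1))
for nm,(a,b) in {"ps":(44,70),"low":(16,34)}.items():
    m=((z>a)&(z<b)&(d>0)).astype(np.uint8); m[:, :200]=0; m[:120]=0;m[310:]=0;m[:,440:]=0
    n,l,s,c=cv2.connectedComponentsWithStats(m)
    for i in range(1,n):
        if s[i,4]>60:
            q=W[l==i]; r=cv2.minAreaRect(q[:,:2].astype(np.float32)); print(nm,s[i],r,np.median(q[:,2]))
            if s[i,4]>2000 or nm=="low": print(cv2.boxPoints(r).round(1).tolist())
c=cv2.resize(p[130:300,220:420],None,fx=4,fy=4,interpolation=cv2.INTER_CUBIC)[:600]; cv2.imwrite("pics/crop0.png",cv2.resize(p[135:300,220:420],None,fx=3.6,fy=3.6,interpolation=cv2.INTER_CUBIC))
E
```

```text
table z 3.1198650497115636
chest [396.51250953 -65.1956005  238.82788908] corners px->world [[700.2 305.3  26. ]
 [509.8 451.4  26. ]]
ps [432 120   8  21 109] ((753.4526977539062, 58.43659591674805), (16.189865112304688, 45.212913513183594), 89.61844635009766) 49.93352253408227
ps [250 173  32  28 646] ((620.5452880859375, 435.6849060058594), (62.6609001159668, 61.83785629272461), 41.03467559814453) 49.89370489583797
ps [ 289  180   86   95 3401] ((531.1575317382812, 289.4352722167969), (87.20372009277344, 198.99168395996094), 51.78285217285156) 55.09666217665699
[[426.0, 316.70001220703125], [582.4000244140625, 193.60000610351562], [636.2999877929688, 262.1000061035156], [480.0, 385.20001220703125]]
ps [236 264  30  32 730] ((416.6882019042969, 460.8862609863281), (62.09479522705078, 59.245243072509766), 43.73334884643555) 51.34838972279016
ps [425 276   7  34 102] ((394.55377197265625, 88.59285736083984), (8.77331256866455, 69.01627349853516), 89.03274536132812) 57.2482539083079
low [363 120  43  19 351] ((764.8006591796875, 170.9743194580078), (97.92115783691406, 42.5776100158691
[... 1775 characters left out ...]
, 351.29998779296875], [428.0, 341.70001220703125], [513.4000244140625, 428.8999938964844], [503.6000061035156, 438.6000061035156]]
low [318 266  14  15 108] ((432.4745178222656, 304.7943115234375), (18.388704299926758, 27.582683563232422), 52.36637496948242) 28.92483360681996
[[415.8999938964844, 305.8999938964844], [437.79998779296875, 289.1000061035156], [449.0, 303.70001220703125], [427.20001220703125, 320.5]]
low [422 276   6  34  62] ((392.453369140625, 88.24736022949219), (71.30156707763672, 1.5000278949737549), 5.3655571937561035) 25.246546461217804
[[356.8999938964844, 85.69999694824219], [357.0, 84.19999694824219], [428.0, 90.80000305175781], [427.8999938964844, 92.30000305175781]]
```

View pics/crop0.png

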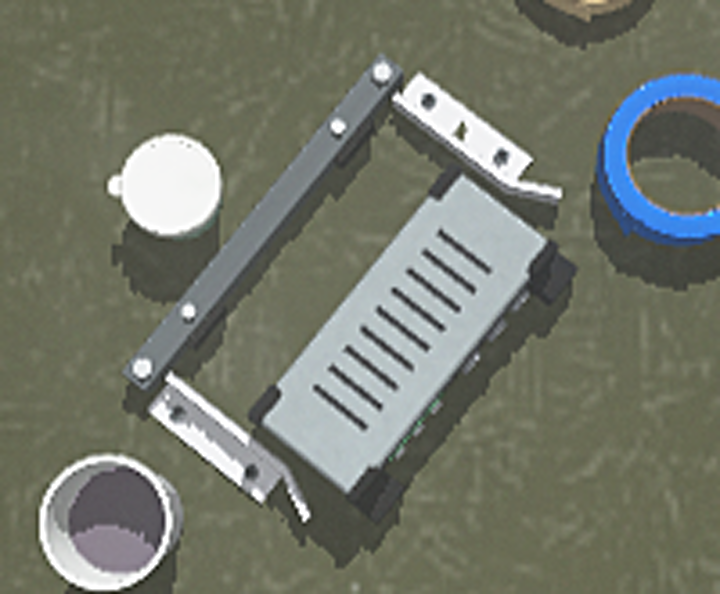

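The crop shows the bar's top at full-image pixels (260,237)–(326,155). The supply is almost square in front of it, with pads at about (325,271) and (374,211). The cup is at (250,280) and the roll is off the mouth's right side.

```bash
cat >> h.py <<'E'
O=np.array([594.5,366.5]); YAW=np.radians(52.34)
B=np.array([[np.cos(YAW),-np.sin(YAW)],[np.sin(YAW),np.cos(YAW)]])
def tobay(w): return (np.atleast_2d(w)[:,:2]-O)@B
def toworld(b): return O+np.atleast_2d(b)@B.T
def inc(target,yaw=YAW,o=None):   # world target -> row in tool units (from measured pose)
    o=o or robot.get_obs(); r=R.from_quat(o["eef_rot"])
    t=r.inv().apply(np.array(target)-o["tool_pos"])/25
    rt=R.from_matrix(np.array([[np.cos(yaw),np.sin(yaw),0],[np.sin(yaw),-np.cos(yaw),0],[0,0,-1]]))
    return np.r_[t,np.degrees((r.inv()*rt).as_rotvec())/5].round(2).tolist()
def st():
    o=robot.get_obs(); f=o["ft_force"]; fb=f[:2]@B
    print("t%.2f"%o["time_s"],"bay",tobay(o["tool_pos"]).round(1)[0],"z%.1f"%o["tool_pos"][2],"F bay",fb.round(1),"Fz%.1f"%f[2]); return o
E
python3 - <<'E'
from h import *
C=toworld([-190,-83])[0]; print(C)
for w in ([262,-622,360],[600,-150,360],[*C,360],[*C,15]): print(inc(w))
print("cup",tobay(ray("top",[[250,280]],96)),"roll",tobay(ray("top",[[411,179]],36)),"pot",tobay(ray("top",[[267,187]],50)))
E
```

```text
[544.12181466 165.37556478]
[-0.0, 0.01, -5.54, -0.02, -0.0, -5.9]
[19.79, -12.14, -5.52, -0.02, -0.0, -5.9]
[22.63, -24.63, -5.49, -0.02, -0.0, -5.9]
[22.63, -24.61, 8.31, -0.02, -0.0, -5.9]
cup [[-37.28119179 194.82470538]] roll [[-170.89546811 -192.54351333]] pot [[69.62650995 22.54602432]]
```

drive_tool(increments=[0,0,-5.5,0,0,-2,0,0,-5.5,0,0,-4,0,0,-5.5,0,0,-5.9,0,0,-5.5,0,0,-5.9,0,0,-5.5,0,0,-5.9,19.8,-12.1,-5.5,0,0,-5.9,19.8,-12.1,-5.5,0,0,-5.9,19.8,-12.1,-5.5,0,0,-5.9,19.8,-12.1,-5.5,0,0,-5.9,19.8,-12.1,-5.5,0,0,-5.9,19.8,-12.1,-5.5,0,0,-5.9,19.8,-12.1,-5.5,0,0,-5.9,19.8,-12.1,-5.5,0,0,-5.9,19.8,-12.1,-5.5,0,0,-5.9,19.8,-12.1,-5.5,0,0,-5.9,19.8,-12.1,-5.5,0,0,-5.9,19.8,-12.1,-5.5,0,0,-5.9,19.8,-12.1,-5.5,0,0,-5.9,19.8,-12.1,-5.5,0,0,-5.9,19.8,-12.1,-5.5,0,0,-5.9], gripper=0, force=30)

```text
time_s: 1.77
tool_pos: [603.7, -140.6, 357.7]
eef_rot: [0.895, 0.447, 0.001, -0.004]
ft_force: [-0.2, 1.5, 0.1]
gripper_width: 0.3
```

```bash
python3 - <<'E'
from h import *
o=st();print(o["tool_pos"],o["joint_pos"].round(2),o["gripper_width"])
C=toworld([-190,-83])[0]
for z in(360,60,15): print(inc([*C,z]))
E
```

```text
t1.77 bay [-395.8 -317.1] z357.7 F bay [1. 1.] Fz0.1
[ 603.67712698 -140.56168306  357.69921513] [ 0.48  0.33 -0.43  1.46  0.13  1.38 -0.6 ] 0.3453807894111933
[8.35, -9.26, 0.0, -0.06, -0.06, 0.15]
[8.29, -9.19, 12.0, -0.06, -0.06, 0.15]
[8.28, -9.18, 13.8, -0.06, -0.06, 0.15]
```

drive_tool(increments=[8.4,-9.3,0,0,0,0.1,8.4,-9.3,0,0,0,0.1,8.4,-9.3,0,0,0,0.1,8.4,-9.3,0,0,0,0.1,8.4,-9.3,0,0,0,0.1,8.4,-9.3,0,0,0,0.1,8.4,-9.3,0,0,0,0.1,8.4,-9.3,0,0,0,0.1,8.4,-9.3,0,0,0,0.1,8.4,-9.3,11,0,0,0.1,8.4,-9.3,11,0,0,0.1,8.4,-9.3,11,0,0,0.1,8.4,-9.3,11,0,0,0.1,8.4,-9.3,11,0,0,0.1,8.4,-9.3,11,0,0,0.1,8.4,-9.3,11,0,0,0.1,8.4,-9.3,11,0,0,0.1,8.4,-9.3,11,0,0,0.1])

```text
time_s: 3.27
tool_pos: [543.8, 156.0, 83.4]
eef_rot: [0.9, 0.437, -0.002, -0.0]
ft_force: [-0.6, 0.4, -0.0]
gripper_width: 0.8
```

```bash
python3 - <<'E'
from h import *
o=st();print(o["tool_pos"],o["joint_pos"].round(2))
C=toworld([-185,-83])[0]
print(inc([*C,17]))
p,d=robot.snapshot("top"); cv2.imwrite("pics/t1.png",cv2.resize(p[120:310,200:460],None,fx=3,fy=3))
st()
E
```

```text
t3.27 bay [-197.6  -88.5] z83.4 F bay [-0.   0.7] Fz-0.0
[543.80003106 155.96515318  83.36566681] [ 0.03  0.51 -0.5   1.9   0.33  0.82 -1.31]
[0.51, -0.22, 2.65, -0.03, 0.04, -0.11]
t3.32 bay [-196.   -89.2] z85.3 F bay [ 0.5 -0.6] Fz0.7
```

View pics/t1.png

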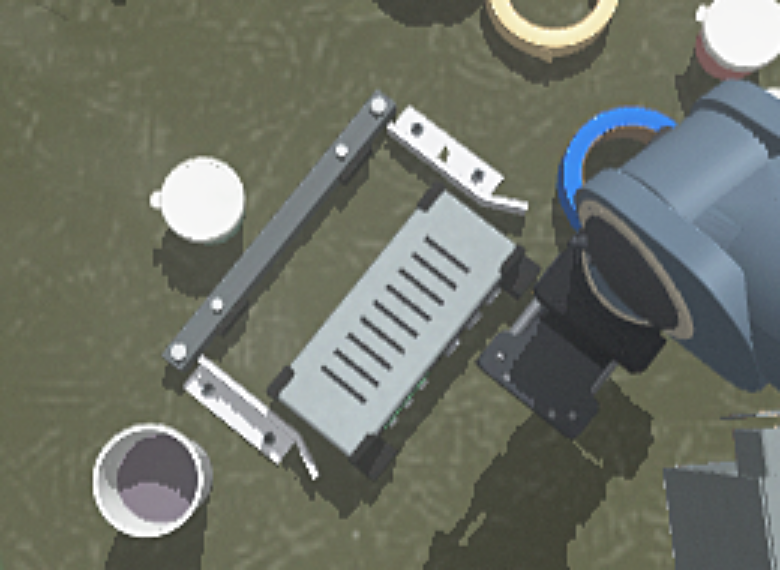

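drive_tool(increments=[0.3,-0.2,1.3,0,0,-0.1,0.5,-0.2,2.7,0,0,-0.1,0.5,-0.2,2.7,0,0,-0.1,0.5,-0.2,2.7,0,0,-0.1])

```text
time_s: 3.65
tool_pos: [549.2, 170.1, 18.3]
eef_rot: [0.898, 0.441, -0.0, 0.0]
ft_force: [0.5, 0.1, 0.2]
gripper_width: 0.2
```

```bash
python3 -c "
from h import *
st();print(inc([*toworld([-172,-83])[0],17]))"
```

```text
t3.65 bay [-183.2  -84.1] z18.3 F bay [ 0.4 -0.3] Fz0.2
[0.45, -0.04, 0.05, 0.0, 0.0, -0.0]
```

drive_tool(increments=[0.2,0,0,0,0,0,0.35,0,0,0,0,0,0.45,0,0,0,0,0,0.5,0,0,0,0,0,0.54,0,0,0,0,0,0.58,0,0,0,0,0,0.62,0,0,0,0,0,0.66,0,0,0,0,0])

```text
time_s: 4.32
tool_pos: [557.3, 180.5, 17.3]
eef_rot: [0.898, 0.441, -0.003, 0.001]
ft_force: [-6.0, -7.1, 7.0]
gripper_width: 0.5
```

```bash
python3 -c "
from h import *
st()"
```

```text
t4.32 bay [-170.   -84.2] z17.3 F bay [-9.2  0.4] Fz7.0
```

drive_tool(increments=[0.05,0.02,0,0,0,0,0.1,0.04,0,0,0,0,0.15,0.06,0,0,0,0,0.2,0.08,0,0,0,0])

```text
time_s: 4.65
tool_pos: [557.7, 180.3, 16.3]
eef_rot: [0.898, 0.44, -0.009, 0.002]
ft_force: [-14.5, -12.0, 12.8]
gripper_width: 0.7
```

```bash
python3 -c "
from h import *
st()"
```

```text
t4.65 bay [-169.9  -84.6] z16.3 F bay [-18.4   4.1] Fz12.8
```

drive_tool(increments=[0.05,0.02,-0.02,0,0,0,0.1,0.04,-0.04,0,0,0,0.15,0.06,-0.06,0,0,0,0.2,0.08,-0.06,0,0,0])

```text
time_s: 4.98
tool_pos: [561.8, 182.2, 16.4]
eef_rot: [0.898, 0.44, -0.009, 0.002]
ft_force: [-10.8, -11.2, 4.0]
gripper_width: 0.9
```

```bash
python3 -c "
from h import *
st()"
```

```text
t4.98 bay [-165.8  -86.7] z16.4 F bay [-15.5   1.7] Fz4.0
```

drive_tool(increments=[0.05,0.02,0,0,0,0,0.1,0.04,0,0,0,0,0.15,0.07,0,0,0,0,0.2,0.09,0,0,0,0,0.25,0.11,0,0,0,0,0.3,0.13,0,0,0,0,0.35,0.16,0,0,0,0,0.4,0.18,0,0,0,0])

```text
time_s: 5.65
tool_pos: [571.3, 187.0, 16.4]
eef_rot: [0.898, 0.44, -0.01, 0.002]
ft_force: [-10.8, -11.1, 4.0]
gripper_width: 0.1
```

```bash
python3 -c "
from h import *
st()"
```

```text
t5.65 bay [-156.3  -91.3] z16.4 F bay [-15.4   1.8] Fz4.0
```

drive_tool(increments=[-0.8,0,0,0,0,0,-1.7,0,0,0,0,0,-1.7,-1.4,0,0,0,0,-1.7,-3,0,0,0,0,-1.7,-4.6,0,0,0,0,-1.7,-6.2,0,0,0,0,-1.7,-7.0,0,0,0,0,-1.7,-7.05,0,0,0,0,-1.7,-7.05,0,0,0,0,-1.6,-7.05,0,0,0,0,-1.5,-7.05,0,0,0,0,-1.4,-7.05,0,0,0,0])

```text
time_s: 6.65
tool_pos: [418.5, 273.2, 19.0]
eef_rot: [0.898, 0.44, 0.0, 0.0]
ft_force: [-0.2, -0.3, -0.0]
gripper_width: 0.6
```

```bash
python3 -c "
from h import *
st();print(inc([*toworld([-178,84])[0],17]))"
```

```text
t6.65 bay [-181.3   82.3] z19.0 F bay [-0.3 -0.1] Fz-0.0
[0.13, -0.07, 0.08, 0.01, -0.01, -0.03]
```

drive_tool(increments=[0.1,-0.03,0.04,0,0,0,0.16,-0.05,0.04,0,0,0,0.22,-0.07,0.04,0,0,0,0.28,-0.09,0.04,0,0,0,0.34,-0.12,0.02,0,0,0,0.4,-0.15,0,0,0,0,0.46,-0.18,0,0,0,0,0.52,-0.21,0,0,0,0,0.58,-0.24,0,0,0,0,0.64,-0.27,0,0,0,0])

```text
time_s: 7.48
tool_pos: [419.5, 282.3, 17.7]
eef_rot: [0.898, 0.44, -0.006, 0.006]
ft_force: [-3.4, -15.4, 7.3]
gripper_width: 0.1
```

```bash
python3 -c "
from h import *
st()"
```

```text
t7.48 bay [-173.6   87.2] z17.7 F bay [-14.2  -6.7] Fz7.3
```

drive_tool(increments=[0.06,-0.02,0,0,0,0,0.12,-0.03,0,0,0,0,0.18,-0.05,0,0,0,0,0.24,-0.08,0,0,0,0,0.3,-0.1,0,0,0,0,0.36,-0.13,0,0,0,0,0.42,-0.16,0,0,0,0,0.48,-0.18,0,0,0,0,0.54,-0.2,0,0,0,0,0.6,-0.23,0,0,0,0])

```text
time_s: 8.32
tool_pos: [421.4, 296.3, 17.5]
eef_rot: [0.898, 0.44, -0.009, 0.006]
ft_force: [-9.0, -17.2, 13.8]
gripper_width: 0.6
```

```bash
python3 -c "
from h import *
st()"
```

```text
t8.32 bay [-161.3   94.1] z17.5 F bay [-19.1  -3.4] Fz13.8
```

drive_tool(increments=[0.03,0,-0.04,0,0,0,0.08,0,-0.08,0,0,0,0.14,0,-0.1,0,0,0,0.2,0,-0.1,0,0,0,0.26,-0.02,-0.1,0,0,0,0.32,-0.04,-0.1,0,0,0,0.38,-0.06,-0.1,0,0,0,0.44,-0.08,-0.1,0,0,0])

```text
time_s: 8.98
tool_pos: [424.3, 308.2, 18.3]
eef_rot: [0.898, 0.44, -0.01, 0.004]
ft_force: [-10.8, -11.1, 0.1]
gripper_width: 0.3
```

```bash
python3 -c "
from h import *
st()
p,d=robot.snapshot('top'); W=cloud('top',d); z=W[...,2]
m=((z>44)&(z<70)&(d>0)).astype(np.uint8); m[:,:285]=0;m[:170]=0;m[290:]=0;m[:,390:]=0
n,l,s,c=cv2.connectedComponentsWithStats(m);i=1+np.argmax(s[1:,4])
r=cv2.minAreaRect(W[l==i][:,:2].astype(np.float32));print(s[i],r,tobay(cv2.boxPoints(r)).round(1))
cv2.imwrite('pics/t2.png',cv2.resize(p[120:310,200:460],None,fx=3,fy=3))
"
```

```text
t8.98 bay [-150.2   99.1] z18.3 F bay [-15.4   1.7] Fz0.1
[ 285  180   89   77 2599] ((536.8411865234375, 296.6773986816406), (86.3083724975586, 198.10711669921875), 46.42610168457031) [[-123.2  106. ]
 [-143.6  -91.1]
 [ -57.8 -100. ]
 [ -37.4   97.1]]
```

View pics/t2.png

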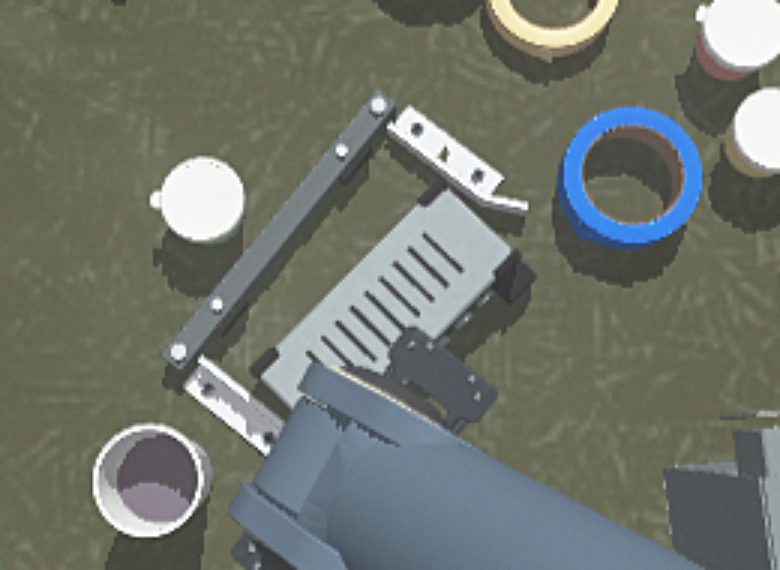

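drive_tool(increments=[-0.8,0,0,0,0,0,-1.7,0,0,0,0,0,-1.7,1.6,0,0,0,0,-1.7,3.2,0,0,0,0,-1.7,4.8,0,0,0,0,-1.7,6.4,0,0,0,0,-1.7,7.15,0,0,0,0,-1.7,7.15,0,0,0,0,-1.6,7.15,0,0,0,0,-1.5,7.15,0,0,0,0,-1.4,7.15,0,0,0,0,-1.32,7.15,0,0,0,0,-1.26,7.16,0,0,0,0,-1.2,7.17,0,0,0,0,-1.14,7.18,0,0,0,0,-1.08,7.2,0,0,0,0,-1.02,7.22,0,0,0,0,-0.96,7.24,0,0,0,0])

```text
time_s: 10.53
tool_pos: [554.2, 182.7, 20.4]
eef_rot: [0.898, 0.441, -0.007, 0.001]
ft_force: [-12.6, -8.3, 10.0]
gripper_width: 0.6
```

```bash
python3 -c "
from h import *
st()"
```

```text
t10.53 bay [-170.2  -80.4] z20.4 F bay [-14.2   4.9] Fz10.0
```

drive_tool(increments=[0.05,0.01,-0.02,0,0,0,0.11,0.02,-0.04,0,0,0,0.18,0.04,-0.06,0,0,0,0.25,0.06,-0.08,0,0,0,0.32,0.09,-0.08,0,0,0,0.39,0.12,-0.08,0,0,0,0.46,0.15,-0.08,0,0,0,0.53,0.18,-0.08,0,0,0,0.6,0.21,-0.08,0,0,0,0.67,0.24,-0.08,0,0,0,0.74,0.27,-0.08,0,0,0,0.81,0.3,-0.08,0,0,0,0.88,0.32,-0.08,0,0,0])

```text
time_s: 11.62
tool_pos: [573.5, 191.5, 20.7]
eef_rot: [0.898, 0.44, -0.009, 0.003]
ft_force: [-9.8, -11.8, 3.3]
gripper_width: 0.5
```

```bash
python3 -c "
from h import *
st()"
```

```text
t11.62 bay [-151.3  -90.3] z20.7 F bay [-15.3   0.5] Fz3.3
```

drive_tool(increments=[-0.7,0,0,0,0,0,-1.35,0,0.1,0,0,0,-1.35,-1.6,0.16,0,0,0,-1.35,-3.2,0.16,0,0,0,-1.35,-4.8,0.16,0,0,0,-1.35,-6.4,0.16,0,0,0,-1.35,-6.95,0.16,0,0,0,-1.35,-6.95,0.16,0,0,0,-1.25,-6.95,0.16,0,0,0,-1.15,-6.95,0.16,0,0,0,-1.05,-6.95,0.16,0,0,0,-0.97,-6.95,0.16,0,0,0,-0.9,-6.95,0.16,0,0,0,-0.84,-6.95,0.16,0,0,0,-0.78,-6.96,0.14,0,0,0,-0.72,-6.97,0.12,0,0,0,-0.66,-6.98,0.1,0,0,0,-0.6,-7.0,0.08,0,0,0])

```text
time_s: 13.12
tool_pos: [431.0, 291.8, 20.9]
eef_rot: [0.898, 0.441, -0.002, 0.001]
ft_force: [-1.3, -4.6, -1.0]
gripper_width: 0.3
```

```bash
python3 -c "
from h import *
st()"
```

```text
t13.12 bay [-159.    83.8] z20.9 F bay [-4.5 -1.8] Fz-1.0
```

drive_tool(increments=[0.06,0,0.06,0,0,0,0.12,-0.01,0.06,0,0,0,0.18,-0.02,0.04,0,0,0,0.24,-0.04,0.02,0,0,0,0.3,-0.06,0,0,0,0,0.36,-0.08,-0.02,0,0,0,0.42,-0.1,-0.04,0,0,0,0.49,-0.13,-0.04,0,0,0,0.56,-0.16,-0.04,0,0,0,0.63,-0.19,-0.04,0,0,0,0.7,-0.22,-0.04,0,0,0,0.77,-0.25,-0.04,0,0,0])

```text
time_s: 14.12
tool_pos: [432.9, 304.1, 19.8]
eef_rot: [0.898, 0.44, -0.01, 0.005]
ft_force: [-8.6, -13.6, 3.1]
gripper_width: 0.3
```

```bash
python3 -c "
from h import *
st()"
```

```text
t14.12 bay [-148.1   89.8] z19.8 F bay [-16.   -1.5] Fz3.1
```

drive_tool(increments=[0.07,-0.02,0,0,0,0,0.14,-0.05,0,0,0,0,0.21,-0.07,0,0,0,0,0.28,-0.1,0,0,0,0,0.35,-0.12,0,0,0,0,0.42,-0.15,0,0,0,0,0.49,-0.17,0,0,0,0])

```text
time_s: 14.7
tool_pos: [436.2, 316.6, 19.7]
eef_rot: [0.898, 0.44, -0.01, 0.005]
ft_force: [-10.1, -13.8, 3.9]
gripper_width: 0.3
```

```bash
cat >> h.py <<'E'
def ps():
    p,d=robot.snapshot('top'); W=cloud('top',d); z=W[...,2]
    m=((z>47)&(z<66)&(d>0)).astype(np.uint8); m[:,:270]=0;m[:170]=0;m[290:]=0;m[:,390:]=0
    n,l,s,c=cv2.connectedComponentsWithStats(m);i=1+np.argmax(s[1:,4])
    r=cv2.minAreaRect(W[l==i][:,:2].astype(np.float32));b=tobay(cv2.boxPoints(r))
    e=b[1]-b[0] if np.linalg.norm(b[1]-b[0])>np.linalg.norm(b[2]-b[1]) else b[2]-b[1]
    th=np.arctan(-e[0]/e[1]); o=b.mean(0)-4*np.array([np.cos(th),np.sin(th)])
    print("size",np.round(r[1],1),"PS bay",o.round(1),"th %.3f"%th)
    Rm=np.array([[np.cos(th),-np.sin(th)],[np.sin(th),np.cos(th)]])
    for k,v in dict(nL=(-56,87),nR=(-56,-87),fL=(46,87),fR=(46,-87)).items(): print(k,(o+Rm@v).round(1),end=" ")
    print(); return p
E
python3 -c "
from h import *
st();ps()"
```

```text
t14.70 bay [-136.3   94.8] z19.7 F bay [-17.1  -0.4] Fz3.9
size [ 83.2 199.2] PS bay [-81.4   3.4] th -0.159
nL [-123.    98.2] nR [-150.5  -73.6] fL [-22.2  82.1] fR [-49.7 -89.8]
```

drive_tool(increments=[-1.0,0,0,0,0,0,-2.0,0,0.08,0,0,0,-2.0,1.6,0.08,0,0,0,-2.0,3.2,0.08,0,0,0,-2.0,4.8,0.08,0,0,0,-2.0,6.4,0.08,0,0,0,-2.0,6.85,0.08,0,0,0,-1.85,6.85,0.08,0,0,0,-1.72,6.85,0.08,0,0,0,-1.62,6.85,0.08,0,0,0,-1.54,6.85,0.08,0,0,0,-1.47,6.85,0.06,0,0,0,-1.4,6.86,0.04,0,0,0,-1.33,6.88,0.02,0,0,0,-1.26,6.9,0,0,0,0,-1.19,6.92,-0.02,0,0,0,-1.12,6.94,-0.04,0,0,0,-1.05,6.96,-0.04,0,0,0])

```text
time_s: 16.25
tool_pos: [557.9, 193.6, 20.9]
eef_rot: [0.897, 0.441, -0.008, 0.002]
ft_force: [-8.7, -10.2, 0.3]
gripper_width: 0.4
```

```bash
python3 -c "
from h import *
st()"
```

```text
t16.25 bay [-159.2  -76.7] z20.9 F bay [-13.4   0.7] Fz0.3
```

drive_tool(increments=[0.07,0.02,0,0,0,0,0.14,0.05,0,0,0,0,0.21,0.07,0,0,0,0,0.28,0.1,0,0,0,0,0.35,0.13,0,0,0,0,0.42,0.16,0,0,0,0,0.49,0.19,0,0,0,0,0.56,0.22,0,0,0,0,0.63,0.25,0,0,0,0,0.7,0.28,0,0,0,0,0.77,0.31,0,0,0,0,0.84,0.34,0,0,0,0,0.91,0.37,0,0,0,0])

```text
time_s: 17.33
tool_pos: [579.1, 203.5, 20.8]
eef_rot: [0.898, 0.441, -0.01, 0.003]
ft_force: [-10.2, -12.8, 3.0]
gripper_width: -0.1
```

```bash
python3 -c "
from h import *
st();ps()"
```

```text
t17.33 bay [-138.5  -87.4] z20.8 F bay [-16.4   0.2] Fz3.0
size [ 83.7 198.5] PS bay [-75.5   4.1] th 0.046
nL [-135.5   88.4] nR [-127.4  -85.4] fL [-33.6  93.1] fR [-25.5 -80.7]
```

drive_tool(increments=[-0.7,0,0,0,0,0,-1.4,0,0.06,0,0,0,-1.4,-1.6,0.06,0,0,0,-1.4,-3.2,0.06,0,0,0,-1.4,-4.8,0.06,0,0,0,-1.4,-6.4,0.06,0,0,0,-1.4,-6.9,0.06,0,0,0,-1.25,-6.9,0.06,0,0,0,-1.1,-6.9,0.06,0,0,0,-1.0,-6.9,0.06,0,0,0,-0.92,-6.9,0.06,0,0,0,-0.85,-6.9,0.06,0,0,0,-0.78,-6.91,0.06,0,0,0,-0.71,-6.92,0.04,0,0,0,-0.64,-6.94,0.02,0,0,0,-0.57,-6.96,0,0,0,0,-0.5,-6.98,-0.02,0,0,0,-0.43,-7.0,-0.02,0,0,0])

```text
time_s: 18.88
tool_pos: [438.4, 301.6, 22.2]
eef_rot: [0.898, 0.44, -0.006, 0.005]
ft_force: [-3.8, -14.2, 5.9]
gripper_width: 0.4
```

```bash
python3 -c "
from h import *
st()"
```

```text
t18.88 bay [-146.8   84. ] z22.2 F bay [-13.5  -5.6] Fz5.9
```

drive_tool(increments=[0.06,0,0,0,0,0,0.13,-0.02,0,0,0,0,0.2,-0.04,0,0,0,0,0.27,-0.06,0,0,0,0,0.34,-0.09,0,0,0,0,0.41,-0.12,0,0,0,0,0.48,-0.15,0,0,0,0,0.55,-0.18,0,0,0,0,0.62,-0.21,0,0,0,0,0.69,-0.24,0,0,0,0,0.76,-0.27,0,0,0,0,0.83,-0.3,0,0,0,0,0.9,-0.33,0,0,0,0])

```text
time_s: 19.97
tool_pos: [442.1, 321.7, 21.7]
eef_rot: [0.898, 0.44, -0.01, 0.006]
ft_force: [-10.6, -16.8, 10.3]
gripper_width: 0.7
```

```bash
python3 -c "
from h import *
st();ps()"
```

```text
t19.97 bay [-128.6   93.3] z21.7 F bay [-19.8  -1.9] Fz10.3
size [ 83.4 198.5] PS bay [-70.8   4.5] th -0.099
nL [-117.9   96.6] nR [-135.1  -76.5] fL [-16.4  86.5] fR [-33.6 -86.6]
```

drive_tool(increments=[-0.8,0,0,0,0,0,-1.72,0,0.1,0,0,0,-1.72,1.6,0.18,0,0,0,-1.72,3.2,0.18,0,0,0,-1.72,4.8,0.18,0,0,0,-1.72,6.4,0.18,0,0,0,-1.72,6.88,0.18,0,0,0,-1.6,6.88,0.18,0,0,0,-1.48,6.88,0.18,0,0,0,-1.36,6.88,0.18,0,0,0,-1.28,6.88,0.18,0,0,0,-1.2,6.88,0.16,0,0,0,-1.13,6.89,0.14,0,0,0,-1.06,6.9,0.12,0,0,0,-0.99,6.92,0.1,0,0,0,-0.92,6.94,0.08,0,0,0,-0.85,6.96,0.06,0,0,0,-0.78,6.98,0.06,0,0,0])

```text
time_s: 21.52
tool_pos: [567.4, 205.5, 20.0]
eef_rot: [0.897, 0.441, -0.008, 0.002]
ft_force: [-8.4, -8.4, -0.4]
gripper_width: 0.6
```

```bash
python3 -c "
from h import *
st()"
```

```text
t21.52 bay [-144.   -76.9] z20.0 F bay [-11.8   1.5] Fz-0.4
```

Push the right pad from about -144 to -126.

drive_tool(increments=[0.07,0.02,0.02,0,0,0,0.14,0.05,0.02,0,0,0,0.21,0.07,0.02,0,0,0,0.28,0.1,0,0,0,0,0.35,0.13,0,0,0,0,0.42,0.16,0,0,0,0,0.49,0.19,0,0,0,0,0.56,0.22,0,0,0,0,0.63,0.25,0,0,0,0,0.7,0.28,0,0,0,0,0.77,0.31,0,0,0,0,0.84,0.34,0,0,0,0])

```text
time_s: 22.52
tool_pos: [586.6, 214.3, 19.9]
eef_rot: [0.897, 0.441, -0.01, 0.003]
ft_force: [-11.4, -12.5, 4.4]
gripper_width: 0.8
```

```bash
python3 -c "
from h import *
st();ps()"
```

```text
t22.52 bay [-125.3  -86.8] z19.9 F bay [-16.9   1.4] Fz4.4
size [ 84.3 197.6] PS bay [-64.8   3.7] th 0.076
nL [-127.2   86.2] nR [-114.1  -87.3] fL [-25.5  93.9] fR [-12.4 -79.6]
```

drive_tool(increments=[-0.8,0,0,0,0,0,-1.64,0,0.06,0,0,0,-1.64,-1.6,0.1,0,0,-1,-1.64,-3.2,0.1,0,0,-2,-1.64,-4.8,0.1,0,0,-2,-1.64,-6.4,0.1,0,0,-2,-1.64,-7.08,0.1,0,0,-2,-1.5,-7.08,0.1,0,0,-2,-1.35,-7.08,0.1,0,0,-2,-1.2,-7.08,0.1,0,0,-2,-1.12,-7.08,0.1,0,0,-2,-1.05,-7.08,0.1,0,0,-2,-0.98,-7.08,0.1,0,0,-2,-0.91,-7.09,0.08,0,0,-2,-0.84,-7.1,0.06,0,0,-2,-0.77,-7.12,0.06,0,0,-2])

```text
time_s: 23.9
tool_pos: [439.7, 309.6, 19.8]
eef_rot: [0.856, 0.517, -0.004, 0.003]
ft_force: [-3.1, -10.3, 5.9]
gripper_width: -0.0
```

```bash
python3 -c "
from h import *
st()"
```

```text
t23.90 bay [-139.7   87.8] z19.8 F bay [-10.   -3.8] Fz5.9
```

drive_tool(increments=[0.07,-0.01,0,0,0,0,0.14,-0.02,0,0,0,0,0.21,-0.02,0,0,0,0,0.28,-0.03,-0.02,0,0,0,0.35,-0.04,-0.02,0,0,0,0.42,-0.05,-0.02,0,0,0,0.49,-0.06,-0.02,0,0,0,0.56,-0.07,-0.02,0,0,0,0.63,-0.08,-0.02,0,0,0,0.7,-0.09,-0.02,0,0,0,0.77,-0.09,-0.02,0,0,0,0.84,-0.1,-0.02,0,0,0])

```text
time_s: 24.9
tool_pos: [442.2, 324.1, 19.6]
eef_rot: [0.856, 0.516, -0.011, 0.006]
ft_force: [-14.0, -17.7, 14.7]
gripper_width: 0.5
```

```bash
python3 -c "
from h import *
st();ps()"
```

```text
t24.90 bay [-126.6   94.7] z19.6 F bay [-22.6   0.2] Fz14.7
size [ 83.5 198. ] PS bay [-61.3   4.3] th -0.029
nL [-114.8   92.9] nR [-119.8  -81.1] fL [-12.8  89.9] fR [-17.9 -84. ]
```

drive_tool(increments=[0,0,-0.06,0,0,0,0,0,-0.12,0,0,0,0.02,0,-0.14,0,0,0])

```text
time_s: 25.2
tool_pos: [443.3, 328.7, 21.9]
eef_rot: [0.856, 0.517, -0.008, 0.002]
ft_force: [-6.9, -5.9, -6.8]
gripper_width: 0.3
```

```bash
python3 -c "
from h import *
st()"
```

```text
t25.20 bay [-122.3   96.6] z21.9 F bay [-8.9  1.9] Fz-6.8
```

drive_tool(increments=[0.05,-0.01,0.03,0,0,0,0.1,-0.01,0.05,0,0,0,0.15,-0.01,0.05,0,0,0,0.2,-0.02,0.04,0,0,0,0.25,-0.02,0.03,0,0,0,0.3,-0.03,0.02,0,0,0])

```text
time_s: 25.7
tool_pos: [445.0, 334.0, 21.6]
eef_rot: [0.856, 0.517, -0.01, 0.004]
ft_force: [-10.6, -9.9, -0.7]
gripper_width: 0.4
```

```bash
python3 -c "
from h import *
st();ps()"
```

```text
t25.70 bay [-117.    98.5] z21.6 F bay [-14.3   2.4] Fz-0.7
size [ 82.9 198.6] PS bay [-58.4   3.9] th -0.118
nL [-103.8   96.9] nR [-124.2  -75.9] fL [-2.5 84.9] fR [-22.9 -87.9]
```

drive_tool(increments=[0.04,0,0,0,0,0,0.08,0,0,0,0,0,0.12,0,0,0,0,0,0.16,0,0,0,0,0])

```text
time_s: 26.08
tool_pos: [446.1, 337.2, 21.4]
eef_rot: [0.856, 0.517, -0.011, 0.004]
ft_force: [-13.3, -12.9, 5.2]
gripper_width: 0.7
```

```bash
python3 -c "
from h import *
st();ps()"
```

```text
t26.08 bay [-113.8   99.6] z21.4 F bay [-18.3   2.7] Fz5.2
size [ 84.7 198.5] PS bay [-58.9   4.8] th -0.136
nL [-102.6   98.6] nR [-126.1  -73.8] fL [-1.5 84.8] fR [-25.1 -87.6]
```

drive_tool(increments=[-0.89,-0.16,0,0,0,0,-1.85,-0.33,0.06,0,0,1,-2.13,1.25,0.1,0,0,2,-2.41,2.82,0.1,0,0,2,-2.69,4.4,0.1,0,0,2,-2.96,5.98,0.1,0,0,2,-3.07,6.57,0.1,0,0,2,-2.94,6.59,0.1,0,0,2,-2.79,6.62,0.1,0,0,2,-2.68,6.64,0.1,0,0,2,-2.61,6.65,0.1,0,0,2,-2.54,6.66,0.08,0,0,2,-2.47,6.68,0.06,0,0,2,-2.4,6.69,0.04,0,0,2,-2.33,6.71,0.02,0,0,2,-2.26,6.73,0,0,0,2])

```text
time_s: 27.47
tool_pos: [569.9, 213.4, 22.4]
eef_rot: [0.897, 0.441, -0.008, 0.002]
ft_force: [-10.3, -8.6, 1.4]
gripper_width: 0.4
```

```bash
python3 -c "
from h import *
st()"
```

```text
t27.47 bay [-136.3  -74. ] z22.4 F bay [-13.1   2.9] Fz1.4
```

drive_tool(increments=[0.07,0.02,0.02,0,0,0,0.14,0.05,0.02,0,0,0,0.21,0.07,0.02,0,0,0,0.28,0.1,0.02,0,0,0,0.35,0.13,0.02,0,0,0,0.42,0.16,0.02,0,0,0,0.49,0.19,0.02,0,0,0,0.56,0.22,0.02,0,0,0,0.63,0.25,0.02,0,0,0,0.7,0.28,0.02,0,0,0,0.77,0.31,0.02,0,0,0])

```text
time_s: 28.38
tool_pos: [587.5, 220.7, 22.0]
eef_rot: [0.898, 0.441, -0.01, 0.004]
ft_force: [-12.3, -12.9, 7.3]
gripper_width: 0.3
```

```bash
python3 -c "
from h import *
st();ps()"
```

```text
t28.38 bay [-119.7  -83.5] z22.0 F bay [-17.7   1.8] Fz7.3
size [ 84.  197.7] PS bay [-54.    3.9] th 0.012
nL [-111.    90.2] nR [-109.   -83.7] fL [-9.  91.4] fR [ -7.  -82.6]
```

drive_tool(increments=[0.05,0.02,-0.02,0,0,0,0.1,0.04,-0.03,0,0,0,0.15,0.06,-0.03,0,0,0,0.2,0.08,-0.03,0,0,0,0.24,0.1,-0.03,0,0,0,0.27,0.1,-0.03,0,0,0])

```text
time_s: 28.93
tool_pos: [593.6, 223.9, 22.0]
eef_rot: [0.898, 0.441, -0.01, 0.004]
ft_force: [-10.6, -13.4, 5.2]
gripper_width: 0.8
```

```bash
python3 -c "
from h import *
st();ps()"
```

```text
t28.93 bay [-113.4  -86.5] z22.0 F bay [-17.1   0.3] Fz5.2
size [ 84.3 197.9] PS bay [-52.3   4. ] th 0.066
nL [-113.9   87.1] nR [-102.5  -86.5] fL [-12.2  93.8] fR [ -0.7 -79.8]
```

drive_tool(increments=[0.03,0.01,0,0,0,0,0.06,0.02,0,0,0,0,0.09,0.03,0,0,0,0,0.12,0.04,0,0,0,0])

```text
time_s: 29.32
tool_pos: [593.8, 224.0, 21.8]
eef_rot: [0.898, 0.441, -0.014, 0.004]
ft_force: [-17.3, -16.3, 10.1]
gripper_width: 0.5
```

```bash
python3 -c "
from h import *
st()"
```

```text
t29.32 bay [-113.3  -86.5] z21.8 F bay [-23.5   3.7] Fz10.1
```

drive_tool(increments=[-0.8,0,0,0,0,0,-1.6,0,0.06,0,0,0,-1.6,-1.6,0.1,0,0,-1,-1.6,-3.2,0.1,0,0,-2,-1.6,-4.8,0.1,0,0,-2,-1.6,-6.4,0.1,0,0,-2,-1.6,-7.2,0.1,0,0,-2,-1.48,-7.2,0.1,0,0,-2,-1.36,-7.2,0.1,0,0,-2,-1.26,-7.2,0.1,0,0,-2,-1.19,-7.2,0.1,0,0,-2,-1.12,-7.2,0.1,0,0,-2,-1.05,-7.2,0.08,0,0,-2,-0.98,-7.21,0.06,0,0,-2,-0.91,-7.22,0.04,0,0,-2])

```text
time_s: 30.57
tool_pos: [445.5, 322.5, 22.8]
eef_rot: [0.856, 0.517, -0.003, 0.002]
ft_force: [-1.8, -6.3, -1.4]
gripper_width: 0.6
```

```bash
python3 -c "
from h import *
st();ps()"
```

```text
t30.57 bay [-125.9   91.1] z22.8 F bay [-6.1 -2.5] Fz-1.4
size [ 85.7 198.5] PS bay [-53.1   3.5] th 0.066
nL [-114.8   86.6] nR [-103.3  -87. ] fL [-13.   93.4] fR [ -1.5 -80.2]
```

drive_tool(increments=[0.07,0,0.03,0,0,0,0.14,-0.01,0.03,0,0,0,0.21,-0.01,0.02,0,0,0,0.28,-0.02,0,0,0,0,0.35,-0.02,-0.02,0,0,0,0.42,-0.03,-0.03,0,0,0,0.48,-0.03,-0.04,0,0,0,0.52,-0.03,-0.04,0,0,0])

```text
time_s: 31.28
tool_pos: [446.6, 329.1, 22.4]
eef_rot: [0.856, 0.516, -0.009, 0.004]
ft_force: [-9.3, -13.9, 4.7]
gripper_width: 0.4
```

```bash
python3 -c "
from h import *
st();ps()"
```

```text
t31.28 bay [-120.    94.2] z22.4 F bay [-16.6  -1.1] Fz4.7
size [ 83.9 198.9] PS bay [-51.1   3.2] th 0.016
nL [-108.4   89.3] nR [-105.6  -84.7] fL [-6.5 91. ] fR [ -3.7 -83. ]
```

Another ~5 mm, gently.

drive_tool(increments=[0.05,0,0,0,0,0,0.1,-0.01,0,0,0,0,0.15,-0.01,0,0,0,0,0.19,-0.02,0,0,0,0,0.22,-0.02,0,0,0,0])

```text
time_s: 31.75
tool_pos: [447.7, 334.0, 22.3]
eef_rot: [0.856, 0.517, -0.01, 0.004]
ft_force: [-10.2, -13.7, 6.5]
gripper_width: 0.9
```

```bash
python3 -c "
from h import *
st();ps()"
```

```text
t31.75 bay [-115.4   96.4] z22.3 F bay [-17.1  -0.4] Fz6.5
size [ 85.  199.1] PS bay [-50.7   3.7] th -0.026
nL [-104.4   92.1] nR [-108.9  -81.8] fL [-2.4 89.5] fR [ -6.9 -84.4]
```

drive_tool(increments=[0.03,0,-0.01,0,0,0,0.06,0,-0.02,0,0,0,0.09,0,-0.02,0,0,0,0.12,0,-0.02,0,0,0])

```text
time_s: 32.13
tool_pos: [448.3, 336.3, 22.4]
eef_rot: [0.856, 0.517, -0.011, 0.005]
ft_force: [-10.9, -14.7, 6.6]
gripper_width: 0.6
```

```bash
python3 -c "
from h import *
st();ps()"
```

```text
t32.13 bay [-113.3   97.3] z22.4 F bay [-18.3  -0.4] Fz6.6
size [ 84.2 198.6] PS bay [-48.8   3.2] th -0.039
nL [-101.4   92.3] nR [-108.2  -81.6] fL [ 0.5 88.3] fR [ -6.2 -85.6]
```

drive_tool(increments=[0.03,0,-0.01,0,0,0,0.06,0,-0.02,0,0,0,0.08,0,-0.03,0,0,0])

```text
time_s: 32.43
tool_pos: [448.3, 336.4, 22.5]
eef_rot: [0.856, 0.517, -0.013, 0.005]
ft_force: [-12.0, -16.7, 3.9]
gripper_width: 0.4
```

```bash
python3 -c "
from h import *
st()"
```

```text
t32.43 bay [-113.2   97.3] z22.5 F bay [-20.6  -0.7] Fz3.9
```

drive_tool(increments=[-0.6,-0.1,0,0,0,0,-1.22,-0.22,0.06,0,0,1,-1.5,1.36,0.12,0,0,2,-1.78,2.94,0.14,0,0,2,-2.06,4.52,0.14,0,0,2,-2.33,6.09,0.14,0,0,2,-2.47,6.84,0.14,0,0,2,-2.33,6.86,0.14,0,0,2,-2.23,6.88,0.14,0,0,2,-2.13,6.89,0.14,0,0,2,-2.06,6.91,0.14,0,0,2,-1.99,6.92,0.12,0,0,2,-1.93,6.93,0.1,0,0,2,-1.86,6.94,0.08,0,0,2,-1.79,6.95,0.06,0,0,2])

```text
time_s: 33.68
tool_pos: [584.1, 223.8, 22.8]
eef_rot: [0.897, 0.441, -0.006, 0.001]
ft_force: [-8.1, -7.0, 0.7]
gripper_width: 0.6
```

```bash
python3 -c "
from h import *
st();ps()"
```

```text
t33.68 bay [-119.3  -79. ] z22.8 F bay [-10.5   2.2] Fz0.7
size [ 84.2 197.5] PS bay [-49.    4.3] th -0.034
nL [-102.    93.1] nR [-107.9  -80.8] fL [-0.1 89.7] fR [ -6.  -84.2]
```

drive_tool(increments=[0.06,0.02,0,0,0,0,0.12,0.04,0,0,0,0,0.18,0.06,0,0,0,0,0.23,0.08,0,0,0,0,0.28,0.1,0,0,0,0,0.32,0.11,0,0,0,0,0.36,0.12,0,0,0,0])

```text
time_s: 34.32
tool_pos: [589.8, 226.2, 22.6]
eef_rot: [0.897, 0.441, -0.01, 0.003]
ft_force: [-13.4, -11.4, 6.8]
gripper_width: 0.5
```

```bash
python3 -c "
from h import *
st();ps()"
```

```text
t34.32 bay [-114.  -82.] z22.6 F bay [-17.2   3.6] Fz6.8
size [ 84.1 196.6] PS bay [-48.    3.8] th 0.010
nL [-104.8   90.2] nR [-103.1  -83.8] fL [-2.8 91.2] fR [ -1.1 -82.8]
```

drive_tool(increments=[0.03,0.01,-0.01,0,0,0,0.06,0.01,-0.02,0,0,0,0.09,0.02,-0.03,0,0,0,0.12,0.02,-0.03,0,0,0])

```text
time_s: 34.7
tool_pos: [590.9, 226.7, 22.6]
eef_rot: [0.897, 0.441, -0.012, 0.003]
ft_force: [-16.0, -14.1, 9.0]
gripper_width: 0.6
```

```bash
python3 -c "
from h import *
st()"
```

```text
t34.70 bay [-112.9  -82.6] z22.6 F bay [-21.   4.] Fz9.0
```

drive_tool(increments=[-0.6,0,0,0,0,0,-1.25,0,0.06,0,0,0,-1.25,-1.6,0.1,0,0,-1,-1.25,-3.2,0.12,0,0,-2,-1.25,-4.8,0.12,0,0,-2,-1.25,-6.4,0.12,0,0,-2,-1.25,-7.1,0.12,0,0,-2,-1.1,-7.1,0.12,0,0,-2,-0.97,-7.1,0.12,0,0,-2,-0.86,-7.1,0.12,0,0,-2,-0.78,-7.1,0.12,0,0,-2,-0.71,-7.1,0.1,0,0,-2,-0.64,-7.1,0.08,0,0,-2,-0.57,-7.11,0.06,0,0,-2,-0.5,-7.12,0.04,0,0,-2])

```text
time_s: 35.95
tool_pos: [450.0, 330.0, 23.4]
eef_rot: [0.856, 0.517, -0.002, 0.002]
ft_force: [-1.5, -6.4, -0.7]
gripper_width: 0.5
```

```bash
python3 -c "
from h import *
st();ps()"
```

```text
t35.95 bay [-117.1   92.1] z23.4 F bay [-6.  -2.7] Fz-0.7
size [ 83.8 197.7] PS bay [-47.6   3.4] th 0.019
nL [-105.2   89.3] nR [-102.   -84.6] fL [-3.2 91.2] fR [  0.  -82.7]
```

drive_tool(increments=[0.05,0,0.02,0,0,0,0.1,0,0.02,0,0,0,0.15,-0.01,0.01,0,0,0,0.2,-0.01,0,0,0,0,0.24,-0.01,-0.02,0,0,0,0.28,-0.01,-0.03,0,0,0])

```text
time_s: 36.5
tool_pos: [450.3, 330.6, 23.1]
eef_rot: [0.856, 0.516, -0.008, 0.005]
ft_force: [-6.6, -15.5, 5.9]
gripper_width: 0.6
```

```bash
python3 -c "
from h import *
st();ps()"
```

```text
t36.50 bay [-116.5   92.3] z23.1 F bay [-16.3  -4.3] Fz5.9
size [ 83.  197.8] PS bay [-47.5   3.7] th 0.012
nL [-104.6   90. ] nR [-102.4  -84. ] fL [-2.6 91.2] fR [ -0.4 -82.8]
```

drive_tool(increments=[0.04,0,-0.01,0,0,0,0.08,0,-0.02,0,0,0,0.12,0,-0.02,0,0,0,0.15,0,-0.02,0,0,0])

```text
time_s: 36.88
tool_pos: [450.9, 333.9, 23.1]
eef_rot: [0.856, 0.516, -0.009, 0.005]
ft_force: [-7.6, -12.6, 5.1]
gripper_width: 0.3
```

```bash
python3 -c "
from h import *
st();ps()"
```

```text
t36.88 bay [-113.6   93.8] z23.1 F bay [-14.6  -1.7] Fz5.1
size [ 83.5 199.2] PS bay [-46.8   3.1] th -0.010
nL [-101.9   90.6] nR [-103.6  -83.4] fL [ 0.1 89.6] fR [ -1.6 -84.4]
```

drive_tool(increments=[0.03,0,-0.01,0,0,0,0.06,0,-0.02,0,0,0,0.09,0,-0.02,0,0,0,0.12,0,-0.02,0,0,0])

```text
time_s: 37.27
tool_pos: [451.1, 334.3, 23.1]
eef_rot: [0.856, 0.516, -0.011, 0.006]
ft_force: [-10.0, -17.8, 7.6]
gripper_width: 0.6
```

```bash
python3 -c "
from h import *
st();ps()"
```

```text
t37.27 bay [-113.1   93.9] z23.1 F bay [-20.2  -2.9] Fz7.6
size [ 83.8 198. ] PS bay [-46.6   3.8] th -0.013
nL [-101.4   91.5] nR [-103.7  -82.5] fL [ 0.5 90.2] fR [ -1.7 -83.8]
```

drive_tool(increments=[-0.5,-0.09,0,0,0,0,-1.06,-0.19,0.06,0,0,1,-1.34,1.39,0.14,0,0,2,-1.62,2.97,0.16,0,0,2,-1.9,4.55,0.16,0,0,2,-2.17,6.12,0.16,0,0,2,-2.3,6.79,0.16,0,0,2,-2.17,6.8,0.16,0,0,2,-2.04,6.83,0.16,0,0,2,-1.94,6.84,0.16,0,0,2,-1.87,6.86,0.14,0,0,2,-1.8,6.87,0.12,0,0,2,-1.73,6.88,0.1,0,0,2,-1.67,6.89,0.08,0,0,2,-1.6,6.9,0.06,0,0,2])

```text
time_s: 38.57
tool_pos: [586.7, 227.6, 23.2]
eef_rot: [0.897, 0.441, -0.005, 0.001]
ft_force: [-7.4, -6.0, 2.1]
gripper_width: 0.6
```

```bash
python3 -c "
from h import *
st();ps()"
```

```text
t38.57 bay [-114.7  -78.7] z23.2 F bay [-9.2  2.2] Fz2.1
size [ 84.3 197.2] PS bay [-46.8   4.2] th -0.013
nL [-101.7   91.9] nR [-103.9  -82. ] fL [ 0.3 90.7] fR [ -2.  -83.3]
```

drive_tool(increments=[0.05,0.01,0,0,0,0,0.1,0.02,0,0,0,0,0.14,0.03,0,0,0,0,0.18,0.04,-0.02,0,0,0,0.22,0.05,-0.03,0,0,0])

```text
time_s: 39.03
tool_pos: [588.2, 228.3, 23.2]
eef_rot: [0.897, 0.441, -0.009, 0.002]
ft_force: [-11.7, -7.9, 4.7]
gripper_width: 0.7
```

```bash
python3 -c "
from h import *
st();ps()"
```

```text
t39.03 bay [-113.2  -79.5] z23.2 F bay [-13.4   4.4] Fz4.7
size [ 83.8 197.5] PS bay [-46.6   4. ] th -0.002
nL [-102.5   91.1] nR [-102.8  -82.9] fL [-0.5 90.9] fR [ -0.8 -83.1]
```

drive_tool(increments=[-0.5,0,0,0,0,0,-1.5,0,0,0,0,0,-3,0,0,0,0,0,-3,0,0,0,0,0,-3,0,-1.5,0,0,0,-3,0,-3,0,0,0,-3,0,-4.5,0,0,0,-3,0,-6,0,0,0,-3,0,-6,0,0,0,-3,0,-6,0,0,0,-3,0,-6,0,0,0])

```text
time_s: 40.0
tool_pos: [549.1, 174.0, 175.1]
eef_rot: [0.897, 0.441, 0.0, 0.0]
ft_force: [-0.5, 0.5, 0.1]
gripper_width: 0.3
```

```bash
python3 -c "
from h import *
st();p=ps();cv2.imwrite('pics/end.png',cv2.resize(p[120:310,200:460],None,fx=3,fy=3))"
```

```text
t40.00 bay [-180.2  -81.7] z175.1 F bay [0.  0.7] Fz0.1
size [ 84.3 198.3] PS bay [-46.5   3.8] th 0.005
nL [-102.9   90.5] nR [-102.1  -83.5] fL [-0.9 91. ] fR [ -0.1 -83. ]
```

View pics/end.png

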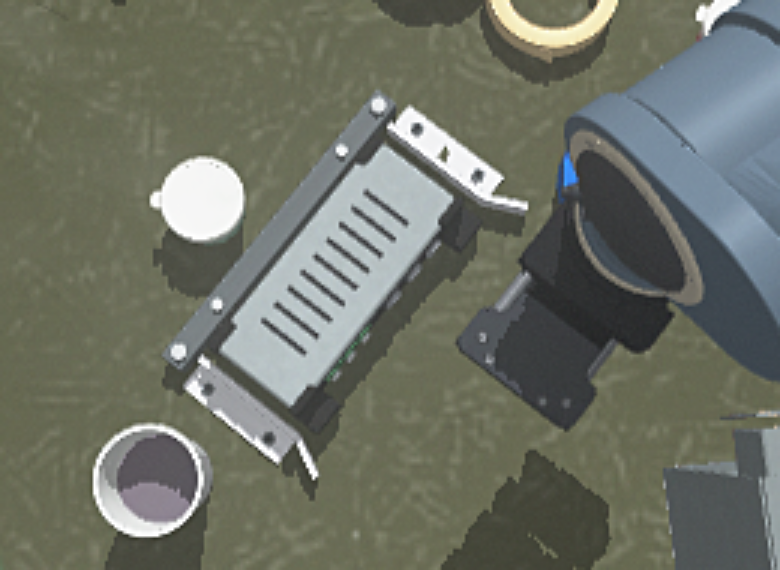

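The supply sits square against both buffers, with far guards at picture pixels (370,150) and (228,330). The cup at (150,480) and the pot at (200,200) are where they were, and the gripper is clear.

```bash
python3 -c "
from bench import robot
print(robot.hand_in())"
```

```text
the job is handed in; nothing more can be done
None
```

I walked the power supply into the bay with alternate swings on the two near pads and handed the job in at about 40 s of the 72 s. `hand_in` gives no verdict, so the result below is from my own checks.

- **End position:** After letting go, the top view put far_left at about -0.9 mm and far_right at about -0.1 mm from the buffer face. The supply was about 0.005 rad off square. My calibration is good to about 2 mm, against the 4 mm allowed.
- **Contact with the stop bar:** I felt both corners stop against the buffers, with the force rising to 20–23 N while the tool hardly moved. The last small push on the right ended at 13 N without a clear stop, so the final position there is from the camera only.
- **Push force:** Steady horizontal pushes were 13–23 N. On one left swing the finger also pressed down on the pad (15 N), so the total reached about 27 N. That is above the 25 N guideline but below the 32 N limit. I raised the tool to relieve it. Force was only read at the end of each move, so short peaks in between were not seen.
- **Bystanders:** The cup and pot look unmoved in the last picture. The roll was hidden by the arm there, so I didn't see it at the end. It looked unmoved in a mid-run picture, and the fingers should have passed more than 30 mm from it throughout.
- **Robot:** The tool was clear of everything, and the force reading was zero within noise.

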